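# Set the diluent bottle between rack and tips

## Robot

A 6-joint arm with a two-finger parallel gripper is mounted at the origin on a cart in front of the work surface, level with it; the furniture and walls round the work are solid. World frame = base frame: x ahead of the robot, y to its left, z up, the work surface at z = 0. Lengths are in m, angles in rad, forces in N, time in s.
With the tool pointing down it reaches from about 0.325 to 0.775 m from the base axis. Payload 5.5 kg.
Tool frame: the origin (TCP) lies between the finger pads; the fingertips stand 17 mm ahead of it and the grasp point (between the pads) lies 2 mm behind it; z points along the fingers, x is the direction in which the jaws open and shut, and the axes are right-handed (so a half turn about z gives the same grasp; the last joint's range is limited). The gripper opens to 88 mm and grips with 3 to 60 N. Pads are 20 mm wide; open, the fingers measure 115 mm over their backs; the gripper's body (75 mm by 178 mm) begins 61 mm behind the grasp point.
Start: joints at [1.264, 0.091, 1.231, -0, 1.82, -0.057], TCP at [0.148, 0.581, 0.24] pointing down, gripper open.
Joint ranges: [-2.87, 2.87], [-0.86, 2.18], [0.17, 2.46], [-1.51, 4.65], [0.06, 2.69], [-2.65, 2.65]. Speed limits (rad/s): [2.57, 2.57, 3.01, 3.14, 3.14, 3.14].

## Interface

Orientations are given as a unit quaternion [w, x, y, z].
In Python, from rig import status, cams, ctrl gives the robot as it stands. The module is installed in compiled form; this text tells all that it offers.
- The arm moves only by the tool jog_arm, never from a script. Its argument "plan" is a list of rows, each a list of 5 numbers: the opening, from 0 (shut) to 1 (fully open), then the shift along the tool's x, y, z in mm, then the turn about the tool's z in rad. A call has 1 to 20 rows; each row shifts and turns the commanded pose from where the row before left it, along the tool's axes as they then stand; what a row does not reach is not made up. A row lasts 1/10 s, in which the tool goes at most 50 mm and 8.59 degrees, less where a joint would pass 70% of its speed; a pose out of reach is approached as far as the arm can. A call with a gripper value outside its range is refused whole. The fingers move at their own pace and stop on an object; "grip_force" is the grip in N (left out, the last holds). Time passes only in rows, so rows that do not move let the fingers close. It gives the time, the measured TCP pose, the force and the opening at its end, in the units of the state.
- status.read_state(): the state, without advancing time (a new reading comes with each control period).
- cams.camera(name): name is "scene" or "top"; returns the picture (384x512x3 uint8, red, green, blue); there is no depth.
- cams.camera_info(name): a dict with "fx", "fy", "cx", "cy" (pixels), "view" (4x4, takes a point from world to camera coordinates). Camera axes: x right, y down, z forward; pixel columns grow to the right and rows downward; lengths in m; the calibration is good to about 2 mm. A picture is of the moment at which its call begins. camera_info takes no time and is no camera call.
- ctrl.finish_job(): hands the job in, once; it reports no verdict.
Trained networks look in the newest picture that a camera, given by its name, has taken for a name from the list of things; names that differ only in an ending like _2 or _b are one class to them, and where a whole thing is asked for, a point or a joint stands for the part that bears it (a point fixed in the world has none). Each returns a list of dicts, best first, with "conf" (0 to 1); they miss things now and then, are a little off and sometimes report something else, mostly with a low value. They report only what shows in the picture. A call takes as long as a camera call.
- cams.look_for(label, camera): "location" ([column, row] in pixels, amid what is visible of it).
- cams.silhouettes(label, camera): "mask" (384x512 bool, what is visible of it) and "location" ([column, row] in pixels, amid what is visible of it).
The state is a dict: "t": time; "joint_pos": joint angles; "joint_vel": joint speeds; "joint_efforts": joint torques, N m; "position": TCP position; "orientation": TCP orientation; "wrist_force": force on the tool from outside, world axes, zero at the start; "torque": the same for the moment, N m; "finger_gap": finger opening in m.
Only numpy, scipy, OpenCV 4.12 (cv2) and the standard library are available. Lean on these libraries where they do the work, as an engineer would, in place of code of your own. Each camera call takes 0.05 s, during which the arm holds its last target. There are 200 camera calls.

## Task

Set up the pipetting row: take the smallest of the three reagent bottles and stand it upright on the worktop midway between the tube rack and the tip box, on the line joining their centres. Let go of it, and leave the rack, the tip box and the two larger bottles where they stand.

Things in the scene. Friction and masses are not known exactly. Their poses are not given: they have to be found in the camera images.
- small_bottle: The smallest of three loose round screw-cap reagent bottles: white plastic body 44 mm in diameter, straight-sided from the foot to about 50 mm up, then a shoulder to a narrow cap (24 mm in diameter); 82 mm tall in all, about 0.11 kg. Origin: centre of its underside; z up along the bottle. It may be gripped across the body in any direction.
- rack: Tube rack with a few capped sample tubes in it, standing loose on the worktop; 70 mm (its x) by 147 mm (its y), 68 mm high, tubes reach about 91 mm. Origin: centre of its underside. Its long sides (parallel to its y) face the tip box, which stands along its +x or its -x direction, parallel to it, centres about 244 mm apart (a clear gap of about 165 mm between the facing sides).
- tips: Closed pipette tip box (dark base, clear lid over rows of tips) standing loose on the worktop, 88 mm (its x) by 122 mm (its y), 86 mm high. Origin: centre of its underside. Parallel to the rack, one of its long sides facing it.
- medium_bottle: Bystander: medium round reagent bottle, white, 54 mm in diameter, 100 mm tall. Origin: centre of its underside.
- large_bottle: Bystander: large round reagent bottle, brown, 60 mm in diameter, 115 mm tall. Origin: centre of its underside.

How it is judged:
At the end, for the whole second after the job is handed in: The smallest bottle stands upright (within 0.15 rad), released and at rest on the worktop, its centre 102 to 142 mm horizontally from the centres of both the rack and the tip box, and within 20 mm of the line through the rack's centre along the rack's x (horizontal distance between small_bottle and rack between 0.102 and 0.142 m and horizontal distance between small_bottle and tips between 0.102 and 0.142 m and y of small_bottle in the frame of rack between -0.02 and 0.02 m and angle between small_bottle's own z axis and vertical below 0.15 rad and height (world z) of small_bottle between -0.008 and 0.008 m and linear speed of small_bottle below 0.02 m/s and contact force between small_bottle and the fingers below 0.1 N); the robot touches nothing.
It fails at once if the tube rack is shifted by more than 15 mm (distance of rack from where it was at the start of the episode above 0.015 m).
It fails at once if the tip box is shifted by more than 15 mm (distance of tips from where it was at the start of the episode above 0.015 m).
It fails at once if the medium bottle is shifted by more than 20 mm (distance of medium_bottle from where it was at the start of the episode above 0.02 m).
It fails at once if the large bottle is shifted by more than 20 mm (distance of large_bottle from where it was at the start of the episode above 0.02 m).
It also fails if it takes over 45 s, if anything falls off the work surface, if the arm or the gripper's body presses on something with over 40 N, if the wrist force passes 120 N, or if a joint passes its speed limit or range.

## Working session

There is one attempt and no reset: what is moved stays moved. The work goes in short steps, Python scripts to look and compute and a tool call to move; the robot and the scene stay as the last step left them, time stands still between calls to the robot, and variables do not carry over. Pictures are saved under pics/ and viewed, about 8 in all and at most 12, crops included, and the job is handed in when it is done.

Besides the shell and the picture viewer there is one more tool, called in YAML: its name, and indented under it one key for each argument. jog_arm: Moves the arm, as the interface text tells. Its arguments: {"type":"object","properties":{"plan":{"type":"array"},"grip_force":{"type":"number"}},"required":["plan"]}

```bash
mkdir -p pics; cat > h.py <<'E'
import numpy as np, cv2
from rig import status, cams, ctrl
def ray(uv,cam):
    i=cams.camera_info(cam); V=np.array(i["view"]); R=V[:3,:3]; t=V[:3,3]
    d=R.T@np.array([(uv[0]-i["cx"])/i["fx"],(uv[1]-i["cy"])/i["fy"],1]); return -R.T@t,d
def at(uv,cam,z):
    o,d=ray(uv,cam); return o+d*(z-o[2])/d[2]
def save(cam,name):
    im=cams.camera(cam); cv2.imwrite("pics/"+name,im[:,:,::-1]); return im
E
python3 - <<'E'
from h import *
np.set_printoptions(precision=3,suppress=True)
a=save("top","t0.png");b=save("scene","s0.png")
cv2.imwrite("pics/both.png",cv2.resize(np.vstack([a,b])[:,:,::-1],None,fx=.78,fy=.78))
for c in("top","scene"):
    print(c,ray((256,192),c))
    for l,z in (("small_bottle",.041),("rack",.05),("tips",.06),("medium_bottle",.05),("large_bottle",.06)):
        for r in cams.silhouettes(l,c)[:3]:
            ys,xs=np.nonzero(r["mask"]); print(l,round(r["conf"],2),np.round(r["location"]),xs.min(),xs.max(),ys.min(),ys.max(),at(r["location"],c,z))
print(status.read_state())
E
```

```text
top (array([ 0.391, -0.03 ,  1.209]), array([ 0.145,  0.005, -0.989]))
small_bottle 0.68 [364. 187.] 353 371 181 197 [ 0.583 -0.348  0.041]
rack 0.87 [286. 160.] 273 304 133 186 [ 0.658 -0.113  0.05 ]
tips 0.55 [207. 179.] 190 226 152 200 [0.596 0.123 0.06 ]
medium_bottle 0.93 [353. 238.] 345 368 227 246 [ 0.43  -0.311  0.05 ]
large_bottle 0.9 [155. 236.] 144 169 229 248 [0.424 0.266 0.06 ]
scene (array([-0.057, -0.351,  0.617]), array([ 0.687,  0.349, -0.638]))
small_bottle 0.78 [384. 232.] 371 396 212 247 [ 0.569 -0.346  0.041]
rack 0.69 [301. 182.] 285 319 154 211 [ 0.641 -0.122  0.05 ]
tips 0.56 [211. 165.] 187 232 139 193 [0.586 0.107 0.06 ]
medium_bottle 0.67 [357. 271.] 340 373 247 294 [ 0.43  -0.321  0.05 ]
medium_bottle 0.63 [119. 186.] 104 135 162 208 [0.421 0.269 0.05 ]
large_bottle 0.66 [117. 190.] 105 135 162 208 [0.399 0.252 0.06 ]
large_bottle 0.35 [384. 229.] 371 396 212 247 [ 0.556 -0.344  0.06 ]
{'t': 0.6, 'joint_pos': array([ 1.264,  0.091,  1.231, -0.   ,  1.82 , -0.057]), 'joint_vel': array([ 0.002, -0.   ,  0.001,  0.001,  0.   , -0.001]), 'joint_efforts': array([ -0.001, -44.587, -40.628,   0.07 ,   0.019,  -0.   ]), 'position': array([0.148, 0.581, 0.24 ]), 'orientation': array([-0.   ,  0.79 ,  0.614,  0.   ]), 'wrist_force': array([ 0.093,  0.503, -0.218]), 'torque': array([-0.   ,  0.015,  0.036]), 'finger_gap': 0.08740497186407901}
```

View pics/both.png

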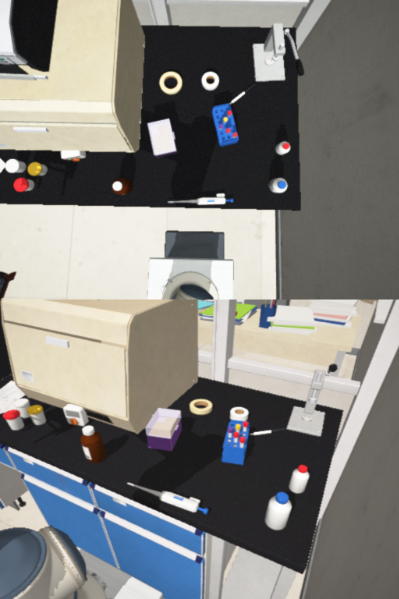

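Top view: rack (blue, about (286,160)), tip box (207,179), small red-capped bottle (364,187), medium bottle with blue cap (353,238), large brown bottle (155,236). The detections agree with the picture. Next I fit the footprints to the masks.

```bash
cat >> h.py <<'E'
from scipy.optimize import minimize
def hull(P,cam):
    i=cams.camera_info(cam); V=np.array(i["view"]); c=P@V[:3,:3].T+V[:3,3]
    uv=np.c_[c[:,0]/c[:,2]*i["fx"]+i["cx"],c[:,1]/c[:,2]*i["fy"]+i["cy"]]
    m=np.zeros((768*2,1024*2),np.uint8); cv2.fillConvexPoly(m,cv2.convexHull(np.round((uv+.5)*4).astype(np.int32)),1)
    return cv2.resize(m.astype(np.float32),(512,384),interpolation=cv2.INTER_AREA)
def box(x,y,a,lx,ly,h):
    q=np.array([[i*lx/2,j*ly/2,k*h] for i in(-1,1) for j in(-1,1) for k in(0,1)])
    c,s=np.cos(a),np.sin(a); return np.c_[x+c*q[:,0]-s*q[:,1],y+s*q[:,0]+c*q[:,1],q[:,2]]
def bottle(x,y,r,hb,rc,h):
    t=np.linspace(0,6.28,24); f=lambda r,z:np.c_[x+r*np.cos(t),y+r*np.sin(t),0*t+z]
    return np.vstack([f(r,0),f(r,hb),f(rc,h)])
def iou(p,m): return np.minimum(p,m).sum()/np.maximum(p,m).sum()
def fit(model,p0,masks,step):
    g=lambda p:-sum(iou(hull(model(p),c),m) for c,m in masks.items())
    s=np.vstack([p0]+[np.array(p0)+np.eye(len(p0))[k]*step[k] for k in range(len(p0))])
    r=minimize(g,p0,method="Nelder-Mead",options=dict(initial_simplex=s,xatol=3e-4,fatol=1e-4)); return r.x,-r.fun/len(masks)
E
python3 - <<'E'
from h import *
M={}
for c in("top","scene"):
    cams.camera(c)
    for l in("small_bottle","rack","tips"):
        M.setdefault(l,{})[c]=cams.silhouettes(l,c)[0]["mask"].astype(np.float32)
for cs in (("top","scene"),("top",),("scene",)):
    f=lambda l:{c:M[l][c] for c in cs}
    print(cs,"small",fit(lambda p:bottle(*p,.022,.055,.012,.082),[.575,-.347],f("small_bottle"),[.01,.01]))
    r=fit(lambda p:box(*p,.07,.147,.075),[.65,-.12,.1],f("rack"),[.01,.01,.15])
    t=fit(lambda p:box(*p,.088,.122,.086),[.59,.115,.1],f("tips"),[.01,.01,.15])
    print("rack",r,"tips",t,"mid",(r[0]+t[0])[:2]/2,"dist",np.hypot(*(r[0]-t[0])[:2]),"dir",np.arctan2(*(r[0]-t[0])[1::-1]))
im=cv2.imread("pics/t0.png")[110:270,120:400]; cv2.imwrite("pics/c1.png",cv2.resize(im,None,fx=2.5,fy=2.5,interpolation=2))
E
```

```text
('top', 'scene') small (array([ 0.57831463, -0.3441532 ]), np.float64(0.9273772835731506))
rack (array([ 0.66136619, -0.12088774, -1.32366306]), np.float64(0.9043340682983398)) tips (array([0.60446034, 0.12363167, 0.72913344]), np.float64(0.7120765447616577)) mid [0.63291326 0.00137196] dist 0.25105381566369517 dir -1.3421411169352593
('top',) small (array([ 0.57851864, -0.34360664]), np.float64(0.9245985746383667))
rack (array([ 0.66240295, -0.11890191, -1.34747424]), np.float64(0.8762292265892029)) tips (array([0.60330917, 0.11845158, 1.8559593 ]), np.float64(0.8647919297218323)) mid [ 6.32856056e-01 -2.25162269e-04] dist 0.24459917060067815 dir -1.3267877790160714
('scene',) small (array([ 0.57921093, -0.34382167]), np.float64(0.9329980611801147))
rack (array([ 0.62777778, -0.11444444,  0.43333333]), np.float64(0.422035813331604)) tips (array([0.60497922, 0.12380107, 0.62193983]), np.float64(0.7799064517021179)) mid [0.6163785  0.00467831] dist 0.2393338629982405 dir -1.4753932658063114
```

View pics/c1.png

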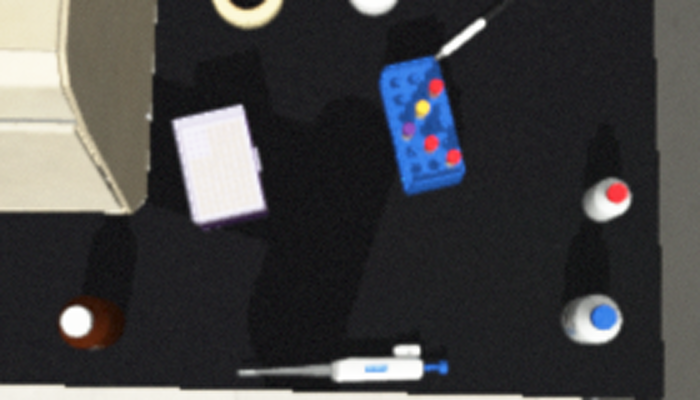

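jog_arm:
  plan:
    - [1,0,0,0,0.135]
    - [1,0,0,0,0.135]
    - [1,0,0,0,0.135]
    - [1,0,0,0,0.135]
    - [1,0,0,0,0.135]
    - [1,0,0,0,0.135]
    - [1,0,0,0,0.135]
    - [1,0,0,0,0.135]
    - [1,10,29,0,0]
    - [1,10,29,0,0]
    - [1,10,29,0,0]
    - [1,10,29,0,0]
    - [1,10,29,0,0]
    - [1,10,29,0,0]
    - [1,10,29,0,0]
    - [1,10,29,0,0]
    - [1,10,29,0,0]
    - [1,10,29,0,0]
    - [1,10,29,0,0]
    - [1,0,0,0,0]
  grip_force: 15

```text
t: 3.0
position: [0.3327, 0.2957, 0.2399]
orientation: [0.0, 0.993, 0.118, 0.001]
wrist_force: [-0.4, -0.2, -0.8]
finger_gap: 0.088
```

jog_arm:
  plan:
    - [1,3.3,36.4,0,0]
    - [1,3.3,36.4,0,0]
    - [1,3.3,36.4,0,0]
    - [1,3.3,36.4,0,0]
    - [1,3.3,36.4,0,0]
    - [1,3.3,36.4,0,0]
    - [1,3.3,36.4,0,0]
    - [1,3.3,36.4,0,0]
    - [1,3.3,36.4,0,0]
    - [1,3.3,36.4,0,0]
    - [1,6.2,35,0,0]
    - [1,6.2,35,0,0]
    - [1,6.2,35,0,0]
    - [1,6.2,35,0,0]
    - [1,6.2,35,0,0]
    - [1,6.2,35,0,0]
    - [1,6.2,35,0,0]
    - [1,6.2,35,0,0]
    - [1,6.2,35,0,0]
    - [1,0,0,0,0]

```text
t: 5.0
position: [0.5805, -0.3428, 0.236]
orientation: [-0.001, 0.993, 0.119, -0.002]
wrist_force: [1.0, 0.1, -0.7]
finger_gap: 0.0877
```

```bash
python3 - <<'E'
from h import *
s=save("scene","s1.png")[120:330,250:500]; cv2.imwrite("pics/c2.png",cv2.resize(s,None,fx=2.4,fy=2.4)[:,:,::-1])
print(status.read_state()["position"])
E
```

```text
[ 0.58015856 -0.34096491  0.23704263]
```

View pics/c2.png

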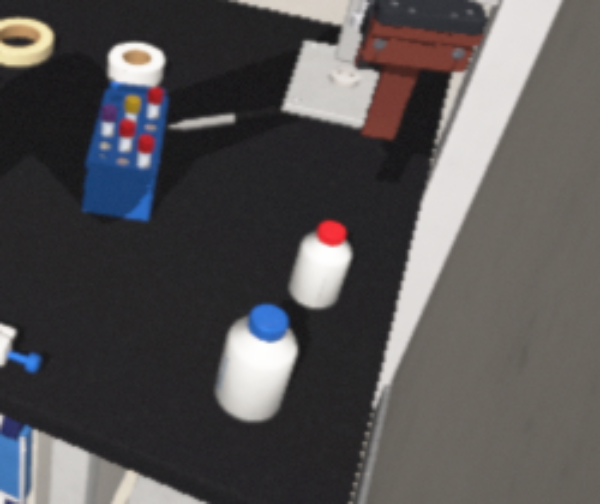

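jog_arm:
  plan:
    - [1,-2.5,2.5,25,0]
    - [1,0,0,25,0]
    - [1,0,0,25,0]
    - [1,0,0,25,0]
    - [1,0,0,25,0]
    - [1,0,0,25,0]
    - [1,0,0,25,0]
    - [1,0,0,10,0]
    - [1,0,0,10,0]
    - [1,0,0,7,0]
    - [1,0,0,0,0]
    - [1,0,0,0,0]

```text
t: 6.25
position: [0.5782, -0.3435, 0.0387]
orientation: [0.0, 0.993, 0.12, 0.001]
wrist_force: [0.1, -0.2, 0.8]
finger_gap: 0.0876
```

```bash
python3 - <<'E'
from h import *
s=save("scene","s2.png")[120:330,250:500]; cv2.imwrite("pics/c3.png",cv2.resize(s,None,fx=2.4,fy=2.4)[:,:,::-1])
print(status.read_state()["position"])
E
```

```text
[ 0.5782774  -0.34364044  0.03892201]
```

View pics/c3.png

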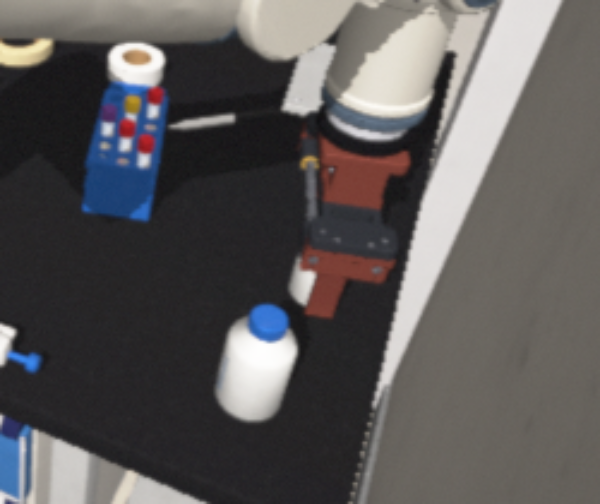

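The open jaws straddle the small bottle (white sliver at (300,280) behind the near finger), and the medium bottle at (258,365) is clear. I close the jaws and lift.

jog_arm:
  plan:
    - [1,0,0,5,0]
    - [0.3,0,0,0,0]
    - [0.3,0,0,0,0]
    - [0.3,0,0,0,0]
    - [0.3,0,0,0,0]
    - [0.3,0,0,0,0]
    - [0.3,0,0,0,0]
    - [0.3,0,0,0,0]
    - [0.3,0,0,0,0]
  grip_force: 15

```text
t: 7.2
position: [0.5777, -0.3434, 0.0327]
orientation: [0.0, 0.993, 0.12, 0.0]
wrist_force: [-0.8, 0.5, 1.1]
finger_gap: 0.0438
```

jog_arm:
  plan:
    - [0.3,0,0,-15,0]
    - [0.3,0,0,-25,0]
    - [0.3,0,0,-30,0]
    - [0.3,0,0,-30,0]
    - [0.3,0,0,-30,0]
    - [0.3,0,0,-20,0]
    - [0.3,9.7,-22.9,0,0]
    - [0.3,9.7,-22.9,0,0]
    - [0.3,9.7,-22.9,0,0]
    - [0.3,9.7,-22.9,0,0]
    - [0.3,9.7,-22.9,0,0]
    - [0.3,9.7,-22.9,0,0]
    - [0.3,9.7,-22.9,0,0]
    - [0.3,9.7,-22.9,0,0]
    - [0.3,9.7,-22.9,0,0]
    - [0.3,9.7,-22.9,0,0]
    - [0.3,9.7,-22.9,0,0]
    - [0.3,9.7,-22.9,0,0]
    - [0.3,9.7,-22.9,0,0]
    - [0.3,9.7,-22.9,0,0]

```text
t: 9.2
position: [0.6332, 0.0015, 0.1839]
orientation: [0.0, 0.993, 0.12, 0.0]
wrist_force: [-0.0, 0.1, -0.3]
finger_gap: 0.0433
```

jog_arm:
  plan:
    - [0.3,0,0,0,0]
    - [0.3,0,0,0,0]

```text
t: 9.4
position: [0.6331, 0.0006, 0.1835]
orientation: [0.0, 0.993, 0.121, 0.0]
wrist_force: [0.3, -0.1, -1.3]
finger_gap: 0.0435
```

```bash
python3 - <<'E'
from h import *
s=save("scene","s3.png")[60:330,100:450]; cv2.imwrite("pics/c4.png",cv2.resize(s,None,fx=2,fy=2)[:,:,::-1])
print(status.read_state())
E
```

```text
{'t': 9.45, 'joint_pos': array([-5.35515393e-02,  1.75937186e-01,  1.23792245e+00, -5.56586025e-04,
        1.72722512e+00, -2.94632682e-01]), 'joint_vel': array([-0.01772283,  0.00018357,  0.00566003,  0.00087219, -0.00205357,
        0.00090998]), 'joint_efforts': array([ 8.43338706e-01, -4.89863670e+01, -4.13623953e+01,  1.43013708e-01,
        4.05974546e-02,  9.48345987e-03]), 'position': array([ 6.33070420e-01, -6.85116050e-05,  1.83284874e-01]), 'orientation': array([3.14716349e-04, 9.92748929e-01, 1.20205755e-01, 2.02495961e-04]), 'wrist_force': array([ 0.48071478, -0.31396067, -0.94369612]), 'torque': array([-0.09140979,  0.11455062, -0.0281563 ]), 'finger_gap': 0.043779195112527765}
```

View pics/c4.png

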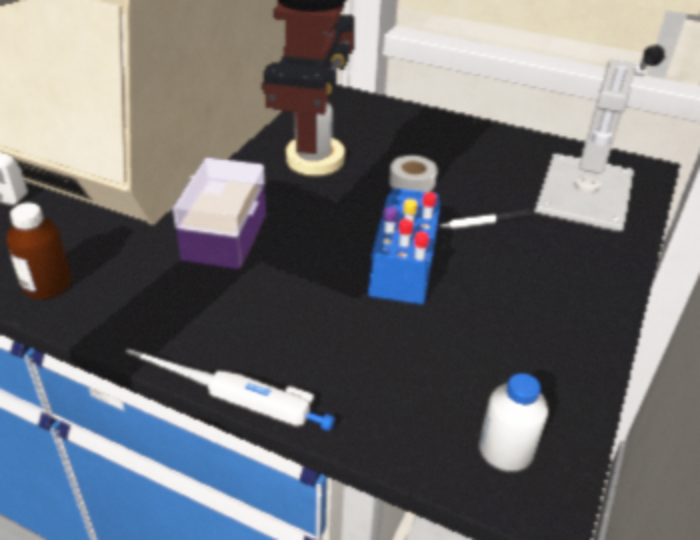

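The bottle is held upright, at about (320,125), and the gap between tip box and rack is clear. I lower it.

jog_arm:
  plan:
    - [0.3,0,0,20,0]
    - [0.3,0,0,25,0]
    - [0.3,0,0,25,0]
    - [0.3,0,0,25,0]
    - [0.3,0,0,20,0]
    - [0.3,0,0,15,0]
    - [0.3,0,0,10,0]
    - [0.3,0,0,5,0]
    - [0.3,0,0,3,0]
    - [0.3,0,0,0,0]
    - [0.3,0,0,0,0]

```text
t: 10.55
position: [0.6336, 0.0004, 0.0357]
orientation: [0.0, 0.993, 0.12, 0.001]
wrist_force: [-0.7, -0.6, -0.4]
finger_gap: 0.043
```

jog_arm:
  plan:
    - [0.3,0,0,1,0]
    - [0.3,0,0,1,0]
    - [0.3,0,0,0.5,0]
    - [0.3,0,0,0,0]

```text
t: 10.95
position: [0.6333, 0.0004, 0.0327]
orientation: [0.0, 0.993, 0.12, 0.0]
wrist_force: [-0.4, 0.5, 2.0]
finger_gap: 0.0436
```

jog_arm:
  plan:
    - [0.6,0,0,0,0]
    - [0.8,0,0,0,0]
    - [1,0,0,0,0]
    - [1,0,0,0,0]
    - [1,0,0,0,0]
    - [1,0,0,0,0]
    - [1,0,0,-10,0]
    - [1,0,0,-20,0]
    - [1,0,0,-25,0]
    - [1,0,0,-30,0]
    - [1,0,0,-30,0]
    - [1,0,0,-30,0]
    - [1,0,0,-30,0]
    - [1,0,0,-30,0]
    - [1,0,0,0,0]
    - [1,0,0,0,0]

```text
t: 12.55
position: [0.6334, 0.0004, 0.2384]
orientation: [0.0, 0.993, 0.12, 0.001]
wrist_force: [0.9, 0.0, -0.8]
finger_gap: 0.088
```

```bash
python3 - <<'E'
from h import *
s=save("scene","s4.png")[60:330,100:450]; cv2.imwrite("pics/c5.png",cv2.resize(s,None,fx=2,fy=2)[:,:,::-1])
cams.camera("top")
print(fit(lambda p:bottle(*p,.022,.055,.012,.082),[.633,0.0],{"scene":cams.silhouettes("small_bottle","scene")[0]["mask"].astype(np.float32)},[.01,.01]))
for l in("rack","tips","medium_bottle","large_bottle"):
  for c in("top","scene"): print(l,c,[(round(r["conf"],2),np.round(r["location"],1)) for r in cams.look_for(l,c)[:1]])
print(status.read_state()["finger_gap"],status.read_state()["t"])
E
```

```text
(array([0.63852952, 0.00191917]), np.float64(0.9060916900634766))
rack top [(0.65, array([288. , 162.4]))]
rack scene [(0.77, array([304.2, 181.9]))]
tips top []
tips scene [(0.9, array([208.5, 164.5]))]
medium_bottle top [(0.78, array([355.5, 236.7]))]
medium_bottle scene [(0.85, array([358. , 270.6]))]
large_bottle top [(0.77, array([155.3, 234.7]))]
large_bottle scene [(0.81, array([118.1, 186.6]))]
0.08780623482053657 13.1
```

View pics/c5.png

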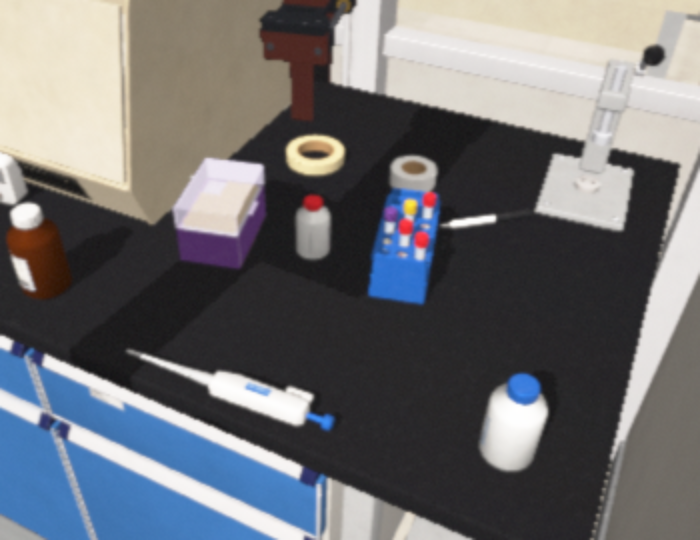

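The small bottle stands upright and free at about (313,230), midway between tip box and rack. Nothing else has moved, so I hand in the job.

```bash
python3 -c "
from rig import ctrl; print(ctrl.finish_job())"
```

```text
the job is handed in; nothing more can be done
None
```

I gripped the smallest bottle across its body, carried it over the rack and set it down between the rack and the tip box. I then released it, raised the arm clear and handed the job in at about 13 s of the 45 s allowed.

**Bottle position:** the last picture shows it upright and free. Its fitted position is (0.639, 0.002) m, within about 6 mm of the midpoint I had worked out, (0.633, 0.000) m. That leaves plenty of the 20 mm tolerance.

**Other things:** the rack, tip box, medium bottle and large bottle show no visible shift. Their detections are within about 3 pixels of the first ones.

**Checks that failed or disagreed:**
- In the last check the network did not find the tip box in the top view. It did find it in the scene view, in its old place.
- Some of the first fits failed. With the scene camera alone, neither the rack nor the tip box fitted well, and fitting the tip box to both cameras gave a wrong angle. I relied on the top-view fits, which put the two centres 245 mm apart against the stated 244 mm.

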